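# Weigh the snubber sleeve and record it

## Robot

A 7-joint arm with a two-finger parallel gripper is mounted at the origin on the work surface. World frame = base frame: x ahead of the robot, y to its left, z up, the work surface at z = 0. Lengths are in m, angles in degrees, forces in N, time in s.
With the tool pointing down it reaches from about 0.425 to 0.875 m from the base axis. Payload 4.7 kg.
Tool frame: the origin (TCP) lies on the mounting face of the last link; the fingertips stand 182 mm ahead of it and the grasp point (between the pads) lies 164 mm ahead of it; z points along the fingers, y is the line along which they close (so a half turn about z gives the same grasp; the last joint's range is limited). The gripper opens to 87 mm and grips with 3 to 60 N. Pads are 19 mm wide; open, the fingers measure 117 mm over their backs; the gripper's body (75 mm by 190 mm) begins 51 mm behind the grasp point.
Start: joints at [78.1, 18.392, -4.016, 83.108, 1.295, 78.541, -3.26], TCP at [0.143, -0.634, 0.405] pointing down, gripper open.
Joint ranges: [-163.93, 163.93], [-17.29, 119.83], [-79.2, 71.16], [3.27, 140.29], [-89.18, 269.18], [5.43, 117.66], [-154.24, 154.24]. Speed limits (degrees/s): [147.25, 147.25, 180, 180, 180, 180, 180].

## Interface

Orientations are given as [roll, pitch, yaw] about the fixed x, y, z axes, in that order (R = Rz(yaw) Ry(pitch) Rx(roll)).
In Python, from cell import env gives the robot as it stands.
- The arm moves only by the tool servo_tool, never from a script. Its argument "plan" is a list of rows, each an object with "xyz": the shift along the tool's x, y, z in cm, a list of three; "twist": the turn, a rotation vector about the tool's x, y, z in degrees, a list of three; "jaw": the closure, from 0 (fully open) to 1 (shut). In form: [{"xyz": [x, y, z], "twist": [wx, wy, wz], "jaw": jaw}, ...]. A call has 1 to 10 rows; each row is the pose to reach, as a shift and turn from the pose commanded when the call began, along the tool's axes at that moment; what a row does not reach only later rows make up. A row lasts 1/12 s, in which the tool goes at most 41.7 mm and 7.16 degrees, less where a joint would pass 70% of its speed; a pose out of reach is approached as far as the arm can. A call with a gripper value outside its range is refused whole. The fingers move at their own pace and stop on an object; "newtons" is the grip in N (left out, the last holds). Time passes only in rows, so rows that repeat a pose let the fingers close. It gives the time, the measured TCP pose, the force, the opening and the grip force at its end, in the units of the state.
- env.get_obs(): the state, without advancing time (a new reading comes with each control period).
- env.read_camera(name): name is "side" or "top"; returns a dict with "img" (400x640x3 uint8, red, green, blue), "camera_matrix" (3x3 intrinsics, pixels), "k1" (the pictures are not rectified: a ray, as slopes to the right and down, at radius r is drawn at 1 + k1 r^2 times it, then the intrinsics apply), "R" (3x3) and "t" (3): a world point X has camera coordinates R X + t. Camera axes: x right, y down, z forward; pixel columns grow to the right and rows downward; lengths in m; the calibration is good to about 2 mm. A picture is of the moment at which its call begins. There is no depth.
- env.sign_off(): hands the job in; it is judged then, once.
The state is a dict: "time_s": time; "qpos": joint angles; "joint_velocities": joint speeds; "effort": joint torques, N m; "tool_pos": TCP position; "tool_rot": TCP orientation; "force": force on the tool from outside, world axes, zero at the start; "wrist_torque": the same for the moment, N m; "grip_width": finger opening in m; "grasp_force": force on a finger pad.
Only numpy, scipy, OpenCV 4.12 (cv2) and the standard library are available. Lean on these libraries where they do the work, as an engineer would, in place of code of your own. Each camera call takes 0.05 s, during which the arm holds its last target. There are 200 camera calls.

## Task

Stand the flanged snubber sleeve on the round pan of the bench scale, flange down, setting it down rather than dropping it, and let go. Then, with the fingertips, press the oblong membrane key on the scale until you feel it resist firmly, without leaning hard on it, so that the weight is recorded. Do not press the round key, which would zero the scale, and leave the sleeve standing on the pan.

Things in the scene. Friction and masses are not known exactly. Their poses are not given: they have to be found in the camera images.
- sleeve: Red nylon tube 55 mm tall, 30 mm outside, 18 mm inside, with a foot flange 46 mm wide and 6 mm thick; about 60 g. Stands on its flange on the table, right of the scale. Origin: centre of its underside; z up along the tube. Grip the tube across, above the flange. A plain 40 mm tube of the same nylon without flange and a steel bolt block stand nearby, 85 mm or more between centres.
- pan (a point): Centre of the top of the scale's pan, a fixed steel disc 140 mm wide, its top 60 mm above the table. x points to the scale's rear, y to its left, z up. The scale is a fixed grey box 240 mm deep (x), 250 mm wide, 45 mm high, the pan on its rear part; along its front, nearer the robot, lie a display and a key on each side of it.
- key_record: Oblong grey membrane key, 52 mm (y) by 26 mm (x), in a white tile at the scale's left or right front corner (varies), 123 mm before and 80 mm beside the pan's centre. Origin: centre of its top face, 51 mm above the table, 4 mm above the tile; axes as the pan's. It gives 2 mm at most (3 N per mm, then hard) and springs back. Takes a push over 4 N for 0.1 s; over 30 N harms it.
- key_zero: Round grey membrane key, 28 mm in diameter, in the same kind of white tile at the scale's other front corner, 160 mm from the oblong key. Origin: centre of its top face, 51 mm above the table; z up. A push of 3 N on it zeroes the scale: not wanted.

How it is judged (in metres and radians):
On the way, in this order (a step that is already met when the one before it is completed fails the run):
1. the sleeve stands on its flange on the pan, let go (horizontal distance between sleeve and pan below 0.047 m and z of sleeve in the frame of pan between -0.004 and 0.005 m and angle between sleeve's own z axis and vertical below 0.17 rad and contact force between the fingers and sleeve below 0.1 N), for 0.2 s.
2. the fingers press the oblong key with more than 4 N, the sleeve standing on the pan (contact force between the fingers and key_record above 4 N and horizontal distance between sleeve and pan below 0.047 m and z of sleeve in the frame of pan above -0.004 m and angle between sleeve's own z axis and vertical below 0.17 rad), for 0.1 s.
At the end, for the whole second after the job is handed in: The sleeve stands at rest on its flange on the pan, upright within 10 degrees, its axis within 47 mm of the pan's centre, after the oblong key was pressed with more than 4 N for 0.1 s (horizontal distance between sleeve and pan below 0.047 m and z of sleeve in the frame of pan between -0.004 and 0.005 m and angle between sleeve's own z axis and vertical below 0.17 rad and linear speed of sleeve below 0.02 m/s); the robot touches nothing.
It fails at once if the oblong key is pushed with more than 30 N (contact force between anything else and key_record above 30 N).
It fails at once if the round key is pushed with more than 3 N (contact force between anything else and key_zero above 3 N).
It fails at once if the sleeve is let go more than 20 mm above the pan (z of sleeve in the frame of pan above 0.02 m and horizontal distance between sleeve and pan below 0.09 m and contact force between the fingers and sleeve below 0.05 N).
It also fails if it takes over 48 s, if anything falls off the work surface, if the arm or the gripper's body presses on something with over 40 N, if the wrist force passes 120 N, or if a joint passes its speed limit or range.

## Working session

There is one attempt and no reset: what is moved stays moved. The work goes in short steps, Python scripts to look and compute and a tool call to move; the robot and the scene stay as the last step left them, time stands still between calls to the robot, and variables do not carry over. Pictures are saved under pics/ and viewed, at most 10 in all, crops included, and the job is handed in when it is done.

Besides the shell and the picture viewer there is one more tool, called after ">>>" by a JSON object that holds its "fn" and its "kwargs", one argument or row to a line. servo_tool: Moves the arm, as the interface text tells. Its arguments: {"type":"object","properties":{"plan":{"type":"array","items":{"type":"object","properties":{"xyz":{"type":"array","items":{"type":"number"}},"twist":{"type":"array","items":{"type":"number"}},"jaw":{"type":"number"}}}},"newtons":{"type":"number"}},"required":["plan"]}

```bash
mkdir -p pics; cat > h.py <<'E'
import numpy as np, cv2
from cell import env
def ray(c,u,v):
    p=np.array([[[u,v]]],float)
    n=cv2.undistortPoints(p,np.array(c["camera_matrix"]),np.array([c["k1"],0,0,0.]))[0,0]
    R=np.array(c["R"]);t=np.array(c["t"])
    return -R.T@t, R.T@np.array([n[0],n[1],1])
def atz(c,u,v,z):
    o,d=ray(c,u,v); return o+d*(z-o[2])/d[2]
def snap(name,f,crop=None,s=1):
    c=env.read_camera(name); im=c["img"][:,:,::-1]
    if crop: x0,y0,x1,y1=crop; im=im[y0:y1,x0:x1]
    cv2.imwrite("pics/"+f,cv2.resize(im,None,fx=s,fy=s,interpolation=cv2.INTER_CUBIC)); return c
E
python3 - <<'E'
from h import *
for n in("top","side"):
    c=snap(n,n+"0.png"); print(n,c["camera_matrix"],c["k1"],ray(c,320,200))
print(env.get_obs())
E
```

```text
top [[429.46705788   0.         319.35706461]
 [  0.         429.46705788 203.13286618]
 [  0.           0.           1.        ]] -0.03432167012299005 (array([ 0.43632308, -0.01037069,  0.84272444]), array([ 0.15953605, -0.00735355, -0.9871928 ]))
side [[425.69080179   0.         324.84898769]
 [  0.         425.69080179 201.90873063]
 [  0.           0.           1.        ]] -0.11608381192265763 (array([ 0.29709301, -0.73974528,  0.51278319]), array([ 0.27763075,  0.82338304, -0.49508726]))
{'time_s': 0.1, 'qpos': array([78.09913629, 18.4358394 , -4.01743496, 83.1678151 ,  1.29464847,
       78.54237431, -3.25732273]), 'joint_velocities': array([-0.03617747, -0.15929952, -0.02709265, -0.08317908,  0.0568268 ,
       -0.03828497,  0.00573052]), 'effort': array([ 4.40413978e-04, -4.92568588e+01, -4.05253004e-01, -3.13397491e+01,
       -6.41463278e-02,  3.94744158e-02,  1.10267974e-04]), 'tool_pos': array([ 0.1429438 , -0.63389797,  0.40376009]), 'tool_rot': array([-1.79899194e+02,  4.57774525e-03,  1.27148737e+01]), 'force': array([-0.55980876, -0.12158617,  0.32321828]), 'wrist_torque': array([ 0.00355313,  0.02165528, -0.00712167]), 'grasp_force': 0.0, 'grip_width': 0.0868422801425215}
```

View pics/top0.png

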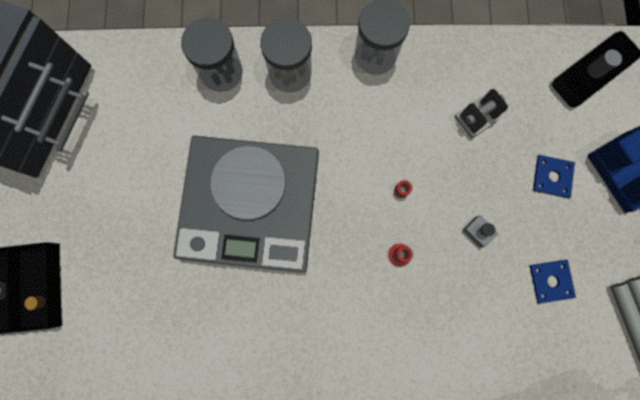

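View pics/side0.png

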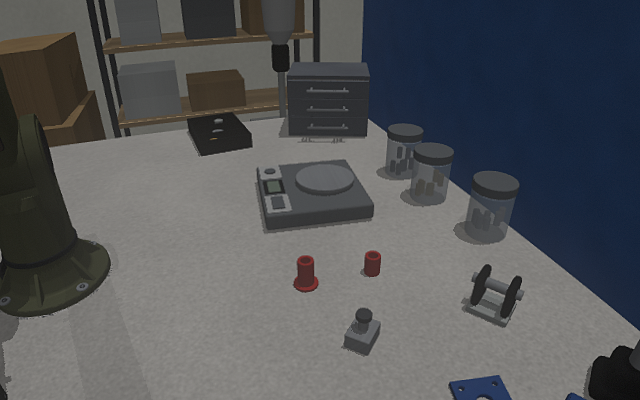

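The top view shows the pan at (248,183), the round key at (198,244) and the oblong key at (283,253). The flanged sleeve is at (400,254), the plain tube at (403,189) and the bolt block at (481,231). The side view confirms that the flanged piece is at (306,272).

```bash
python3 - <<'E'
from h import *
c=env.read_camera("top"); im=c["img"][:,:,::-1]
a=cv2.resize(im[130:280,170:330],None,fx=3.5,fy=3.5,interpolation=cv2.INTER_CUBIC)
b=cv2.resize(im[220:290,365:435],None,fx=525/70,fy=525/70,interpolation=cv2.INTER_CUBIC)[:, :225+10]
cv2.imwrite("pics/a.png",np.hstack([a,b]))
d=env.read_camera("side"); im2=d["img"][:,:,::-1]
cv2.imwrite("pics/b.png",cv2.resize(im2[150:310,240:390],None,fx=3.7,fy=3.7,interpolation=cv2.INTER_CUBIC))
def red(c,x0,y0,x1,y1):
    i=c["img"][y0:y1,x0:x1].astype(int); m=(i[...,0]>i[...,1]+50)&(i[...,0]>i[...,2]+50)
    ys,xs=np.nonzero(m); return xs.min()+x0,xs.max()+x0,ys.min()+y0,ys.max()+y0,xs.mean()+x0,ys.mean()+y0
print(red(c,380,235,420,275),red(d,285,250,330,300))
for n,u,v,z in(("pan",248,183,.06),("rec",283.5,253,.051),("zero",198,244,.051),("sleevetop",402,255,.055),("sleeve foot",400,254,.006),("plaintop",404,187,.04),("bolt",483,231,.03)): print(n,atz(c,u,v,z).round(4))
E
```

```text
(np.int64(389), np.int64(412), np.int64(244), np.int64(265), np.float64(399.9303135888502), np.float64(254.0766550522648)) (np.int64(295), np.int64(317), np.int64(256), np.int64(290), np.float64(307.2875), np.float64(274.48125))
pan [0.5965 0.1172 0.06  ]
rec [0.4667 0.052  0.051 ]
zero [0.485  0.2095 0.051 ]
sleevetop [ 0.46   -0.1646  0.055 ]
sleeve foot [ 0.4635 -0.1704  0.006 ]
plaintop [ 0.5891 -0.1768  0.04  ]
bolt [ 0.5039 -0.3267  0.03  ]
```

View pics/a.png

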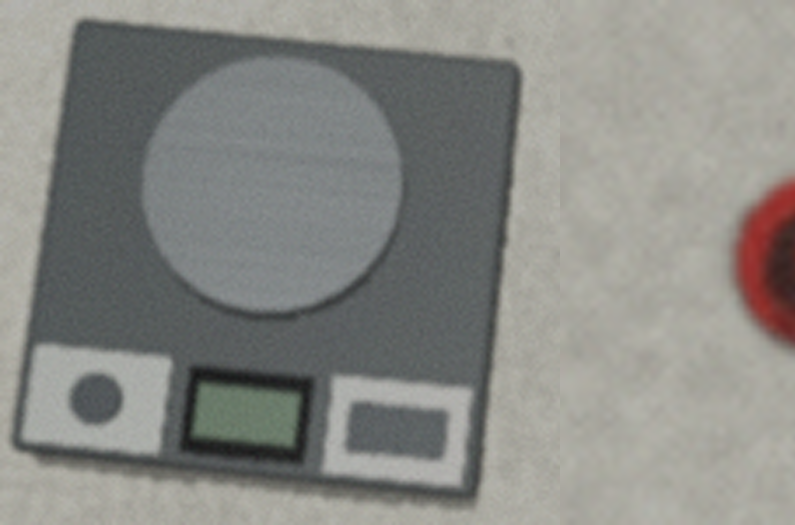

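View pics/b.png

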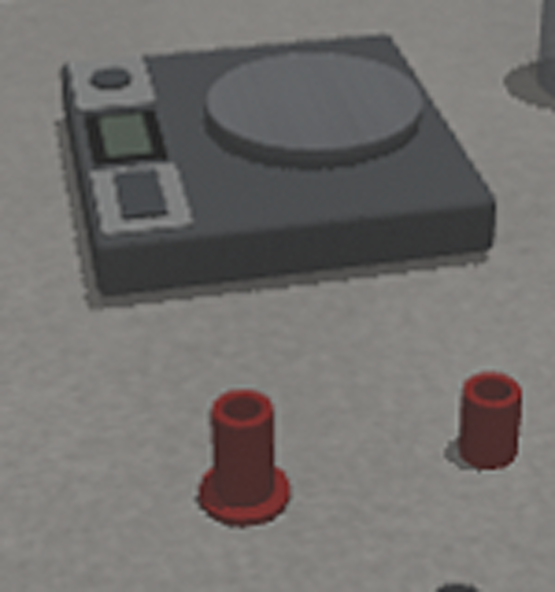

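The enlarged crops agree with those estimates: in the full image the pan centre is at (248,182.6) and the oblong key at (283.4,253.1). In the side view the sleeve's foot is at (305.9,282.4) and its top at (305.4,260.3). Next I'll cross-check the sleeve and work out the move.

```bash
cat >> h.py <<'E'
from scipy.spatial.transform import Rotation as Ro
def delta(target,yaw=None):
    o=env.get_obs(); r=Ro.from_euler("xyz",o["tool_rot"],degrees=True)
    d=r.inv().apply(np.array(target)-o["tool_pos"])*100
    w=None if yaw is None else (r.inv()*Ro.from_euler("xyz",[180,0,yaw],degrees=True)).as_rotvec(degrees=True).round(2)
    print("t",o["time_s"],"pos",o["tool_pos"].round(4),"rot",o["tool_rot"].round(2),"F",o["force"].round(1),"w",round(o["grip_width"],4),"shift cm",d.round(2),"twist",w)
E
python3 - <<'E'
from h import *
d=env.read_camera("side")
print(atz(d,305.9,282.4,.006),atz(d,305.4,260.3,.055),atz(d,(397*0+140)/3.7+240,195/3.7+150,.051),atz(d,315/3.7+240,102/3.7+150,.06))
delta([.462,-.168,.405],None)
delta([.462,-.168,.26],-7)
E
```

```text
[ 0.46093215 -0.17260529  0.006     ] [ 0.46151925 -0.17122374  0.055     ] [0.46578849 0.04686347 0.051     ] [0.59694808 0.11093437 0.06      ]
t 0.25 pos [ 0.143  -0.634   0.4042] rot [-179.95    0.     12.71] F [-0.1  0.9 -0.9] w 0.0871 shift cm [ 4.138e+01 -3.844e+01 -4.000e-02] twist None
t 0.25 pos [ 0.143  -0.634   0.4042] rot [-179.95    0.     12.71] F [-0.1  0.9 -0.9] w 0.0871 shift cm [ 41.38 -38.43  14.46] twist [-5.000e-02  1.000e-02  1.971e+01]
```

>>> {"fn": "servo_tool", "kwargs": {
  "plan": [
    {"xyz": [2.5,-2.3,0.5],"twist": [0,0,2],"jaw": 0},
    {"xyz": [5,-4.6,1],"twist": [0,0,4],"jaw": 0},
    {"xyz": [7.5,-7,1.5],"twist": [0,0,6],"jaw": 0},
    {"xyz": [10,-9.3,2],"twist": [0,0,8],"jaw": 0},
    {"xyz": [13,-12,3],"twist": [0,0,10],"jaw": 0},
    {"xyz": [16,-15,4],"twist": [0,0,12],"jaw": 0},
    {"xyz": [19,-17.6,5],"twist": [0,0,14],"jaw": 0},
    {"xyz": [22,-20.4,6],"twist": [0,0,16],"jaw": 0},
    {"xyz": [25,-23.2,7],"twist": [0,0,18],"jaw": 0},
    {"xyz": [27.5,-25.5,8],"twist": [0,0,19.7],"jaw": 0}
  ],
  "newtons": 15
}}

```text
time_s: 1.08
tool_pos: [0.3562, -0.3224, 0.3246]
tool_rot: [180.0, -0.0, -7.0]
force: [0.5, 0.3, 0.8]
grip_width: 0.0872
grasp_force: 0.0
```

```bash
python3 - <<'E'
from h import *
delta([.4615,-.170,.30],-7)
E
```

```text
t 1.0833 pos [ 0.3562 -0.3224  0.3246] rot [ 1.7997e+02 -4.0000e-02 -7.0300e+00] F [0.5 0.3 0.8] w 0.0872 shift cm [  8.58 -16.42   2.46] twist [ 0.03 -0.04 -0.03]
```

>>> {"fn": "servo_tool", "kwargs": {
  "plan": [
    {"xyz": [1.6,-3,0.3],"twist": [0,0,0],"jaw": 0},
    {"xyz": [3.4,-6.4,0.8],"twist": [0,0,0],"jaw": 0},
    {"xyz": [5,-9.6,1.3],"twist": [0,0,0],"jaw": 0},
    {"xyz": [6.6,-12.8,1.8],"twist": [0,0,0],"jaw": 0},
    {"xyz": [7.8,-15,2.2],"twist": [0,0,0],"jaw": 0},
    {"xyz": [8.6,-16.4,2.5],"twist": [0,0,0],"jaw": 0},
    {"xyz": [8.6,-16.4,2.5],"twist": [0,0,0],"jaw": 0},
    {"xyz": [8.6,-16.4,2.5],"twist": [0,0,0],"jaw": 0}
  ]
}}

```text
time_s: 1.75
tool_pos: [0.4606, -0.1719, 0.2996]
tool_rot: [180.0, 0.0, -6.9]
force: [0.2, -0.2, -0.4]
grip_width: 0.0872
grasp_force: 0.0
```

```bash
python3 - <<'E'
from h import *
delta([.4615,-.170,.20],-7)
c=env.read_camera("top");d=env.read_camera("side")
f=lambda c,x0,y0,s:cv2.resize(c["img"][y0:y0+160,x0:x0+120,::-1],None,fx=3.3,fy=3.3,interpolation=cv2.INTER_CUBIC)
cv2.imwrite("pics/c.png",np.hstack([f(c,340,170,0),f(d,250,160,0)]))
E
```

```text
t 1.75 pos [ 0.4606 -0.1719  0.2996] rot [ 1.7999e+02  3.0000e-02 -6.8600e+00] F [ 0.2 -0.2 -0.4] w 0.0872 shift cm [ 0.07 -0.2   9.96] twist [0.01 0.03 0.14]
```

View pics/c.png

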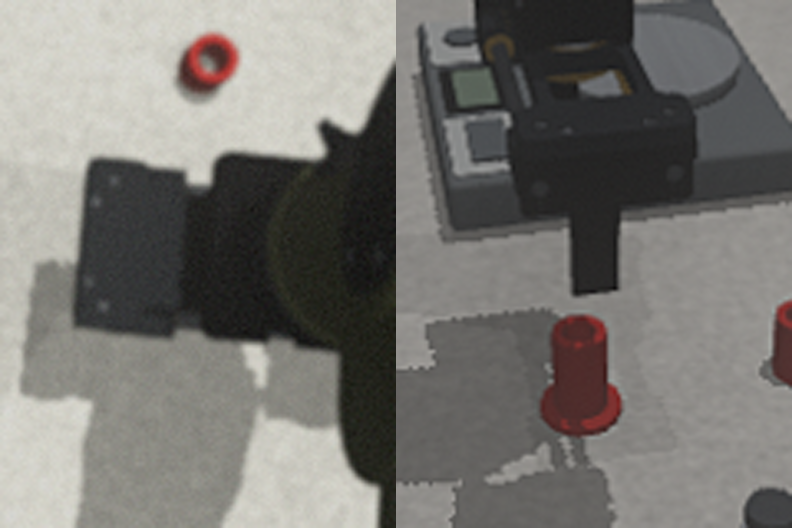

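The gripper sits above the flanged sleeve (foot at (578,410) in the right-hand crop) and the near finger is in line with it. I'll descend and grip.

>>> {"fn": "servo_tool", "kwargs": {
  "plan": [
    {"xyz": [0,-0.1,2],"twist": [0,0,0],"jaw": 0},
    {"xyz": [0,-0.2,4],"twist": [0,0,0],"jaw": 0},
    {"xyz": [0,-0.2,6],"twist": [0,0,0],"jaw": 0},
    {"xyz": [0,-0.2,8],"twist": [0,0,0],"jaw": 0},
    {"xyz": [0,-0.2,9],"twist": [0,0,0],"jaw": 0},
    {"xyz": [0,-0.2,9.8],"twist": [0,0,0],"jaw": 0},
    {"xyz": [0,-0.2,9.8],"twist": [0,0,0],"jaw": 0},
    {"xyz": [0,-0.2,9.8],"twist": [0,0,0],"jaw": 0.3},
    {"xyz": [0,-0.2,9.8],"twist": [0,0,0],"jaw": 0.6},
    {"xyz": [0,-0.2,9.8],"twist": [0,0,0],"jaw": 0.8}
  ],
  "newtons": 12
}}

```text
time_s: 2.68
tool_pos: [0.4613, -0.1708, 0.2029]
tool_rot: [179.9, -0.1, -7.0]
force: [0.8, 0.2, -0.6]
grip_width: 0.0746
grasp_force: 0.0
```

>>> {"fn": "servo_tool", "kwargs": {
  "plan": [
    {"xyz": [0,0,0],"twist": [0,0,0],"jaw": 0.9},
    {"xyz": [0,0,0],"twist": [0,0,0],"jaw": 0.9},
    {"xyz": [0,0,0],"twist": [0,0,0],"jaw": 0.9},
    {"xyz": [0,0,0],"twist": [0,0,0],"jaw": 0.9},
    {"xyz": [0,0,0],"twist": [0,0,0],"jaw": 0.9},
    {"xyz": [0,0,0],"twist": [0,0,0],"jaw": 0.9}
  ],
  "newtons": 12
}}

```text
time_s: 3.18
tool_pos: [0.4607, -0.1705, 0.2018]
tool_rot: [180.0, -0.0, -7.0]
force: [-0.3, 0.0, -0.1]
grip_width: 0.035
grasp_force: 0.0
```

>>> {"fn": "servo_tool", "kwargs": {
  "plan": [
    {"xyz": [0,0,0],"twist": [0,0,0],"jaw": 0.9},
    {"xyz": [0,0,0],"twist": [0,0,0],"jaw": 0.9},
    {"xyz": [0,0,0],"twist": [0,0,0],"jaw": 0.9},
    {"xyz": [0,0,0],"twist": [0,0,0],"jaw": 0.9},
    {"xyz": [0,0,-1],"twist": [0,0,0],"jaw": 0.9},
    {"xyz": [0,0,-3],"twist": [0,0,0],"jaw": 0.9},
    {"xyz": [0,0,-6],"twist": [0,0,0],"jaw": 0.9},
    {"xyz": [0,0,-9],"twist": [0,0,0],"jaw": 0.9},
    {"xyz": [0,0,-12],"twist": [0,0,0],"jaw": 0.9},
    {"xyz": [0,0,-12.5],"twist": [0,0,0],"jaw": 0.9}
  ],
  "newtons": 12
}}

```text
time_s: 4.02
tool_pos: [0.4624, -0.1707, 0.3327]
tool_rot: [179.8, -0.5, -7.0]
force: [1.6, -0.3, -0.2]
grip_width: 0.03
grasp_force: 12.0
```

```bash
python3 - <<'E'
from h import *
print(env.get_obs()["grasp_force"])
delta([.60,.114,.325],-7)
E
```

```text
11.99938944772029
t 4.0167 pos [ 0.4624 -0.1707  0.3327] rot [179.82  -0.5   -6.97] F [ 1.6 -0.3 -0.2] w 0.03 shift cm [ 10.19 -29.93   0.77] twist [ 0.18 -0.5   0.02]
```

>>> {"fn": "servo_tool", "kwargs": {
  "plan": [
    {"xyz": [0.5,-1.5,0],"twist": [0,0,0],"jaw": 0.9},
    {"xyz": [1.7,-4.8,0],"twist": [0,0,0],"jaw": 0.9},
    {"xyz": [2.9,-8.4,0],"twist": [0,0,0],"jaw": 0.9},
    {"xyz": [4.1,-12,0],"twist": [0,0,0],"jaw": 0.9},
    {"xyz": [5.4,-15.6,0],"twist": [0,0,0],"jaw": 0.9},
    {"xyz": [6.6,-19.2,0],"twist": [0,0,0],"jaw": 0.9},
    {"xyz": [7.9,-22.8,0],"twist": [0,0,0],"jaw": 0.9},
    {"xyz": [9.1,-26.4,0],"twist": [0,0,0],"jaw": 0.9},
    {"xyz": [9.9,-29,0],"twist": [0,0,0],"jaw": 0.9},
    {"xyz": [10.3,-30,0],"twist": [0,0,0],"jaw": 0.9}
  ]
}}

```text
time_s: 4.85
tool_pos: [0.5996, 0.12, 0.3269]
tool_rot: [-179.8, 0.0, -6.6]
force: [-1.3, 0.6, -0.4]
grip_width: 0.0294
grasp_force: 12.0
```

>>> {"fn": "servo_tool", "kwargs": {
  "plan": [
    {"xyz": [0,0,0],"twist": [0,0,0],"jaw": 0.9},
    {"xyz": [0,0,0],"twist": [0,0,0],"jaw": 0.9},
    {"xyz": [0,0,0],"twist": [0,0,0],"jaw": 0.9},
    {"xyz": [0,0,1.5],"twist": [0,0,0],"jaw": 0.9},
    {"xyz": [0,0,3],"twist": [0,0,0],"jaw": 0.9},
    {"xyz": [0,0,4],"twist": [0,0,0],"jaw": 0.9},
    {"xyz": [0,0,4.5],"twist": [0,0,0],"jaw": 0.9},
    {"xyz": [0,0,5],"twist": [0,0,0],"jaw": 0.9},
    {"xyz": [0,0,5],"twist": [0,0,0],"jaw": 0.9},
    {"xyz": [0,0,5],"twist": [0,0,0],"jaw": 0.9}
  ]
}}

```text
time_s: 5.68
tool_pos: [0.5996, 0.1144, 0.277]
tool_rot: [180.0, -0.0, -7.0]
force: [-0.6, 0.1, -1.3]
grip_width: 0.0296
grasp_force: 12.0
```

```bash
python3 - <<'E'
from h import *
delta([.60,.114,.2615],-7)
c=snap("side","d.png",(250,100,410,240),4.5)
E
```

```text
t 5.6833 pos [0.5996 0.1144 0.277 ] rot [ 1.7999e+02 -2.0000e-02 -7.0200e+00] F [-0.6  0.1 -1.3] w 0.0296 shift cm [0.05 0.03 1.55] twist [ 0.01 -0.02 -0.02]
```

View pics/d.png

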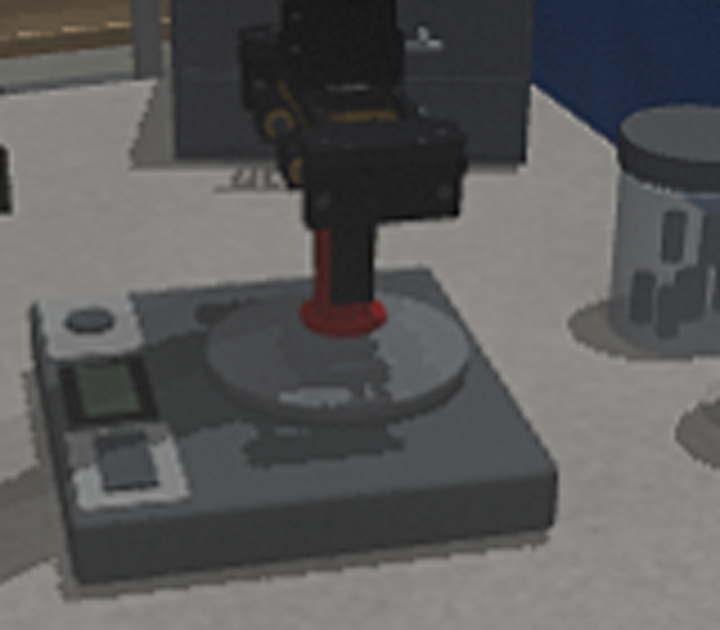

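The sleeve hangs upright over the middle of the pan, its flange at (343,318) and the pan centre near (338,350), about 15 mm above it. I'll lower it gently.

>>> {"fn": "servo_tool", "kwargs": {
  "plan": [
    {"xyz": [0,0,0.4],"twist": [0,0,0],"jaw": 0.9},
    {"xyz": [0,0,0.8],"twist": [0,0,0],"jaw": 0.9},
    {"xyz": [0,0,1.1],"twist": [0,0,0],"jaw": 0.9},
    {"xyz": [0,0,1.3],"twist": [0,0,0],"jaw": 0.9},
    {"xyz": [0,0,1.4],"twist": [0,0,0],"jaw": 0.9},
    {"xyz": [0,0,1.5],"twist": [0,0,0],"jaw": 0.9},
    {"xyz": [0,0,1.5],"twist": [0,0,0],"jaw": 0.9},
    {"xyz": [0,0,1.5],"twist": [0,0,0],"jaw": 0.9}
  ]
}}

```text
time_s: 6.4
tool_pos: [0.5995, 0.1147, 0.2618]
tool_rot: [-180.0, -0.0, -7.0]
force: [0.3, -0.2, -0.6]
grip_width: 0.0297
grasp_force: 12.0
```

>>> {"fn": "servo_tool", "kwargs": {
  "plan": [
    {"xyz": [0,0,0.05],"twist": [0,0,0],"jaw": 0.9},
    {"xyz": [0,0,0.1],"twist": [0,0,0],"jaw": 0.9},
    {"xyz": [0,0,0.1],"twist": [0,0,0],"jaw": 0.9},
    {"xyz": [0,0,0.1],"twist": [0,0,0],"jaw": 0.9}
  ]
}}

```text
time_s: 6.73
tool_pos: [0.5995, 0.1148, 0.2617]
tool_rot: [180.0, -0.0, -7.0]
force: [-2.7, -1.5, 4.8]
grip_width: 0.0297
grasp_force: 12.0
```

The force reading shows contact, so I'll let go and retreat straight up.

>>> {"fn": "servo_tool", "kwargs": {
  "plan": [
    {"xyz": [0,0,-0.05],"twist": [0,0,0],"jaw": 0.6},
    {"xyz": [0,0,-0.05],"twist": [0,0,0],"jaw": 0.5},
    {"xyz": [0,0,-0.05],"twist": [0,0,0],"jaw": 0.4},
    {"xyz": [0,0,-0.05],"twist": [0,0,0],"jaw": 0.3},
    {"xyz": [0,0,-0.05],"twist": [0,0,0],"jaw": 0.2},
    {"xyz": [0,0,-0.05],"twist": [0,0,0],"jaw": 0.2},
    {"xyz": [0,0,-0.05],"twist": [0,0,0],"jaw": 0.2},
    {"xyz": [0,0,-0.05],"twist": [0,0,0],"jaw": 0.2},
    {"xyz": [0,0,-0.05],"twist": [0,0,0],"jaw": 0.2}
  ]
}}

```text
time_s: 7.48
tool_pos: [0.5994, 0.1147, 0.2612]
tool_rot: [180.0, 0.0, -7.0]
force: [0.1, -0.5, -0.1]
grip_width: 0.0687
grasp_force: 0.0
```

>>> {"fn": "servo_tool", "kwargs": {
  "plan": [
    {"xyz": [0,0,-1],"twist": [0,0,0],"jaw": 0.2},
    {"xyz": [0,0,-3],"twist": [0,0,0],"jaw": 0.2},
    {"xyz": [0,0,-5],"twist": [0,0,0],"jaw": 0.2},
    {"xyz": [0,0,-7],"twist": [0,0,0],"jaw": 0.2},
    {"xyz": [0,0,-8.5],"twist": [0,0,0],"jaw": 0.2},
    {"xyz": [0,0,-9],"twist": [0,0,0],"jaw": 1},
    {"xyz": [0,0,-9],"twist": [0,0,0],"jaw": 1}
  ]
}}

```text
time_s: 8.07
tool_pos: [0.5999, 0.115, 0.3534]
tool_rot: [-180.0, -0.2, -7.0]
force: [-0.1, -0.2, -0.3]
grip_width: 0.0626
grasp_force: 0.0
```

```bash
python3 - <<'E'
from h import *
delta([.466,.050,.29],-7)
c=snap("side","e.png",(250,100,410,240),4.5)
E
```

```text
t 8.0667 pos [0.5999 0.115  0.3534] rot [-179.96   -0.2    -6.99] F [-0.1 -0.2 -0.3] w 0.0626 shift cm [-12.52   8.09   6.29] twist [-0.04 -0.2   0.01]
```

View pics/e.png

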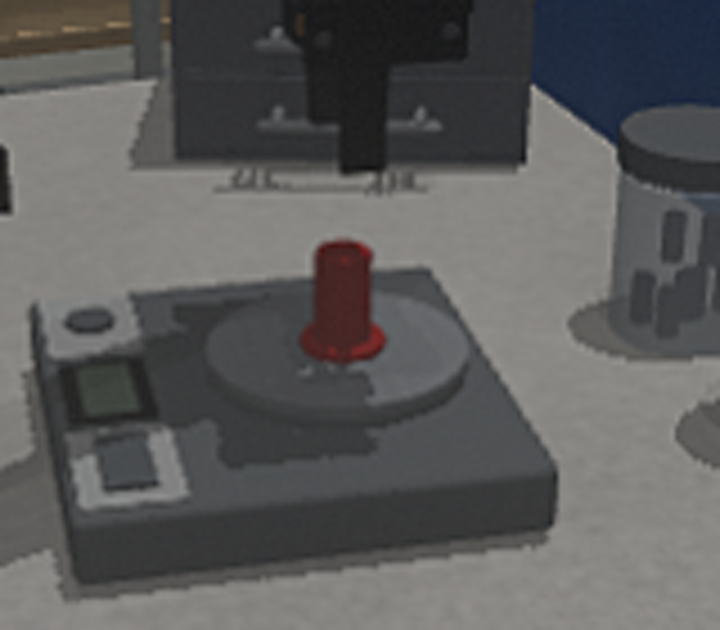

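The sleeve stands upright on the pan, its foot at (343,342) close to the pan centre at (338,352). The oblong key is at (127,462). I'll move over it with the fingers closed.

>>> {"fn": "servo_tool", "kwargs": {
  "plan": [
    {"xyz": [-2,1.3,0],"twist": [0,0,0],"jaw": 1},
    {"xyz": [-5,3.2,0],"twist": [0,0,0],"jaw": 1},
    {"xyz": [-8,5.2,0],"twist": [0,0,0],"jaw": 1},
    {"xyz": [-11,7.1,0],"twist": [0,0,0],"jaw": 1},
    {"xyz": [-12.5,8.1,0],"twist": [0,0,0],"jaw": 1},
    {"xyz": [-12.5,8.1,2],"twist": [0,0,0],"jaw": 1},
    {"xyz": [-12.5,8.1,5],"twist": [0,0,0],"jaw": 1},
    {"xyz": [-12.5,8.1,7.5],"twist": [0,0,0],"jaw": 1},
    {"xyz": [-12.5,8.1,9],"twist": [0,0,0],"jaw": 1},
    {"xyz": [-12.5,8.1,9],"twist": [0,0,0],"jaw": 1}
  ]
}}

```text
time_s: 8.95
tool_pos: [0.463, 0.049, 0.257]
tool_rot: [180.0, 0.5, -7.0]
force: [-1.5, 0.6, -0.1]
grip_width: 0.0011
grasp_force: 0.0
```

>>> {"fn": "servo_tool", "kwargs": {
  "plan": [
    {"xyz": [0,0,0.5],"twist": [0,0,0],"jaw": 1},
    {"xyz": [0,0,1],"twist": [0,0,0],"jaw": 1},
    {"xyz": [0,0,1],"twist": [0,0,0],"jaw": 1},
    {"xyz": [0,0,1],"twist": [0,0,0],"jaw": 1}
  ]
}}

```text
time_s: 9.28
tool_pos: [0.4658, 0.0496, 0.2517]
tool_rot: [180.0, -0.0, -7.0]
force: [0.0, -0.2, -0.7]
grip_width: 0.0007
grasp_force: 0.0
```

```bash
python3 - <<'E'
from h import *
delta([.466,.050,.233],-7)
c=snap("side","f.png",(245,120,345,220),6)
E
```

```text
t 9.2833 pos [0.4658 0.0496 0.2517] rot [ 1.80e+02 -4.00e-02 -6.98e+00] F [ 0.  -0.2 -0.7] w 0.0007 shift cm [ 0.01 -0.04  1.87] twist [ 0.   -0.04  0.02]
```

View pics/f.png

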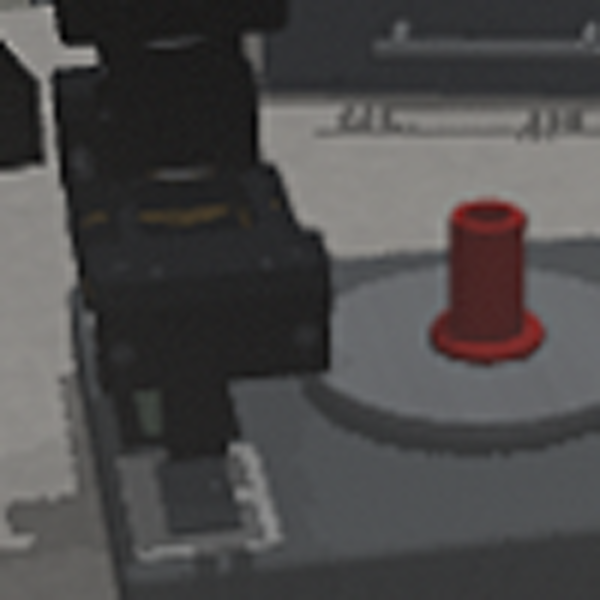

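The closed fingertips are at (195,455), right over the key, which shows at (205,495). The sleeve still stands. I'll press in small steps.

>>> {"fn": "servo_tool", "kwargs": {
  "plan": [
    {"xyz": [0,0,0.6],"twist": [0,0,0],"jaw": 1},
    {"xyz": [0,0,1.2],"twist": [0,0,0],"jaw": 1},
    {"xyz": [0,0,1.6],"twist": [0,0,0],"jaw": 1},
    {"xyz": [0,0,1.8],"twist": [0,0,0],"jaw": 1},
    {"xyz": [0,0,1.8],"twist": [0,0,0],"jaw": 1},
    {"xyz": [0,0,1.9],"twist": [0,0,0],"jaw": 1},
    {"xyz": [0,0,1.95],"twist": [0,0,0],"jaw": 1},
    {"xyz": [0,0,1.95],"twist": [0,0,0],"jaw": 1},
    {"xyz": [0,0,1.95],"twist": [0,0,0],"jaw": 1}
  ]
}}

```text
time_s: 10.08
tool_pos: [0.4653, 0.0495, 0.2319]
tool_rot: [180.0, 0.0, -7.0]
force: [-2.7, -0.7, 5.6]
grip_width: 0.0005
grasp_force: 2.5
```

>>> {"fn": "servo_tool", "kwargs": {
  "plan": [
    {"xyz": [0,0,0.05],"twist": [0,0,0],"jaw": 1},
    {"xyz": [0,0,0.1],"twist": [0,0,0],"jaw": 1},
    {"xyz": [0,0,0.1],"twist": [0,0,0],"jaw": 1},
    {"xyz": [0,0,0.1],"twist": [0,0,0],"jaw": 1},
    {"xyz": [0,0,0.1],"twist": [0,0,0],"jaw": 1}
  ]
}}

```text
time_s: 10.5
tool_pos: [0.4654, 0.0496, 0.2316]
tool_rot: [179.9, 0.0, -7.0]
force: [-5.8, -1.3, 11.5]
grip_width: 0.0006
grasp_force: 5.7
```

The key resists firmly at 11.5 N, so I'll retreat.

>>> {"fn": "servo_tool", "kwargs": {
  "plan": [
    {"xyz": [0,0,-0.5],"twist": [0,0,0],"jaw": 1},
    {"xyz": [0,0,-2],"twist": [0,0,0],"jaw": 1},
    {"xyz": [0,0,-4.5],"twist": [0,0,0],"jaw": 1},
    {"xyz": [0,0,-7.5],"twist": [0,0,0],"jaw": 1},
    {"xyz": [0,0,-10],"twist": [0,0,0],"jaw": 1},
    {"xyz": [0,0,-11],"twist": [0,0,0],"jaw": 1},
    {"xyz": [0,0,-11],"twist": [0,0,0],"jaw": 1},
    {"xyz": [0,0,-11],"twist": [0,0,0],"jaw": 1},
    {"xyz": [0,0,-11],"twist": [0,0,0],"jaw": 1},
    {"xyz": [0,0,-11],"twist": [0,0,0],"jaw": 1}
  ]
}}

```text
time_s: 11.33
tool_pos: [0.4649, 0.0494, 0.339]
tool_rot: [180.0, 0.2, -7.0]
force: [0.2, -0.1, -0.0]
grip_width: 0.0002
grasp_force: 0.0
```

```bash
python3 - <<'E'
from h import *
c=snap("side","g.png",(245,100,345,220),5)
E
```

```text
(no output)
```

View pics/g.png

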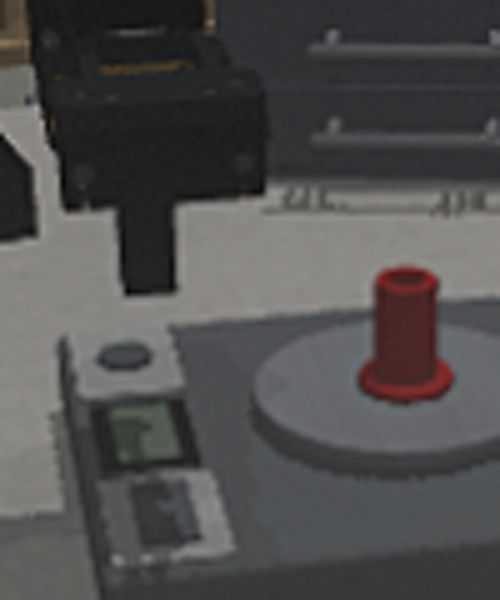

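The sleeve stands upright on the pan with its foot at (406,380), and the gripper is well clear, fingertips at (150,290). I'll hand in.

```bash
python3 -c "
from cell import env
print(env.sign_off())"
```

```text
the job is handed in; nothing more can be done
None
```

The sleeve is standing flange down near the centre of the pan, the oblong key was pressed to about 11.5 N, the round key was not touched, and the job is handed in (no verdict was returned).

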